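# Dock the returned fridge loggers and start the read-out

### The arm

A 6-joint arm with a two-finger parallel gripper is mounted at the origin on a cart in front of the work surface, level with it; the furniture and walls round the work are solid. World frame = base frame: x ahead of the robot, y to its left, z up, the work surface at z = 0. Lengths are in m, angles in degrees, forces in N, time in s.
With the tool pointing down it reaches from about 0.3 to 0.85 m from the base axis. Payload 4.2 kg.
Tool frame: the origin (TCP) lies on the centre line of the jaws, within the pads' length; the fingertips stand 11 mm ahead of it and the grasp point (between the pads) lies 8 mm behind it (bot.tip_reach is the distance from the TCP to the fingertips, in m); z points along the fingers, y is the line along which they close (so a half turn about z gives the same grasp; the last joint's range is limited). The gripper opens to 91 mm and grips with 3 to 60 N. Pads are 32 mm wide; open, the fingers measure 118 mm over their backs; the gripper's body (76 mm by 178 mm) begins 60 mm behind the grasp point.
Start: joints at [73.969, 18.312, 89.639, -0, 72.044, -1.146], TCP at [0.148, 0.556, 0.225] pointing down, gripper open.
Joint ranges: [-177.97, 177.97], [-48.28, 115.42], [12.27, 149.76], [-77.06, 257.06], [2.81, 150.46], [-146.56, 146.56]. Speed limits (degrees/s): [147.25, 147.25, 180, 180, 180, 180].

### API

Orientations are given as [roll, pitch, yaw] about the fixed x, y, z axes, in that order (R = Rz(yaw) Ry(pitch) Rx(roll)).
In Python, from workcell import readout, cams, bot, spot_in gives the robot as it stands. The module is installed in compiled form; this text tells all that it offers.
- The arm moves only by the tool send_rows, never from a script. Its arguments are lists of equal length, an entry for each row: "translation": the shift along the tool's x, y, z in cm, a list of three; "spin": the turn about the tool's z in degrees; "claw": the gripper command: -1 is shut, 1 is fully open, values between are in proportion. A call has 1 to 20 rows; each row shifts and turns the commanded pose from where the row before left it, along the tool's axes as they then stand; what a row does not reach is not made up. A row lasts 1/8 s, in which the tool goes at most 62.5 mm and 10.7 degrees, less where a joint would pass 70% of its speed; a pose out of reach is approached as far as the arm can. A call is refused whole if a number of a shift passes 6.25 or a number of a turn 10.7, either way. A call with a gripper value outside its range is refused whole. The fingers move at their own pace and stop on an object; "force" is the grip in N (left out, the last holds). Time passes only in rows, so rows that do not move let the fingers close. It gives the time, the measured TCP pose, the force, the opening and the grip force at its end, in the units of the state.
- readout.observe(): the state, without advancing time (a new reading comes with each control period).
- cams.grab_frame(name): name is "scene" or "top"; returns the picture (384x512x3 uint8, blue, green, red); there is no depth.
- cams.calibration(name): a dict with "intrinsics" (3x3 intrinsics, pixels), "distortion" ([k1, k2, p1, p2, k3] as OpenCV has them; the pictures are not rectified), "R" (3x3) and "t" (3): a world point X has camera coordinates R X + t. Camera axes: x right, y down, z forward; pixel columns grow to the right and rows downward; lengths in m; the calibration is good to about 2 mm. A picture is of the moment at which its call begins. calibration takes no time and is no camera call.
- bot.hand_in(): hands the job in; it is judged then, once.
Trained networks look in the newest picture that a camera, given by its name, has taken for a name from the list of things; names that differ only in an ending like _2 or _b are one class to them, and where a whole thing is asked for, a point or a joint stands for the part that bears it (a point fixed in the world has none). Each returns a list of dicts, best first, with "score" (0 to 1); they miss things now and then, are a little off and sometimes report something else, mostly with a low value. They report only what shows in the picture. A call takes as long as a camera call. They do not tell look-alikes from the thing itself.
- spot_in(query, camera): "xy" ([column, row] in pixels, amid what is visible of it).
The state is a dict: "time_s": time; "joint_pos": joint angles; "qvel": joint speeds; "joint_torque": joint torques, N m; "position": TCP position; "tcp_rot": TCP orientation; "contact_force": force on the tool from outside, world axes, zero at the start; "moment": the same for the moment, N m; "width": finger opening in m; "grip_force": force on a finger pad.
Only numpy, scipy, OpenCV 4.12 (cv2) and the standard library are available. Lean on these libraries where they do the work, as an engineer would, in place of code of your own. Each camera call takes 0.05 s, during which the arm holds its last target. There are 200 camera calls.

### The job

Stand every returned fridge temperature logger in the docking tray by working it down into one of the three gaps between the four loggers already clipped in there, spreading the neighbours apart: one logger to a gap, upright, fully down on the tray floor and in a row. When all are docked, start the read-out by pushing the recessed button in the front of the tray's control block well in with the nose of the gas lighter, not with the fingers, and holding it in for two seconds, then lay the lighter back down on the table top, clear of the tray. Leave the kitchen timer where it is.

Things in the scene. Friction and masses are not known exactly. Their poses are not given: they have to be found in the camera images.
- tray: black tray fixed to the table, origin on the table under mid-channel; +x to its back, +y along it to the left. Channel y -113..113, x -34..34 mm, floor 8 mm above the table; front and back lips 5 mm thick, top 20 mm up; left end wall 55 mm high. Loggers stand in it, thickness along y. Grey control block at the right end: y -177..-113, x -39..39 mm, 85 mm high.
- recess (a point): centre of the mouth of the button recess in the front (-x) face of the tray's control block, 45 mm above the table (at x -39, y -145 mm in the tray's frame; its axes are the tray's). The recess is 26 mm square and is entered level, along the tray's +x; the white button's face lies 12 mm inside.
- start_button (a joint): travel of the white round button, 24 mm across, in the recess; it goes in along the tray's +x and springs back: 0 released, 0.006 m fully in (spring: about 1 N to start, 4.5 N fully in). It counts as pressed beyond 0.004 m.
- logger_0: returned logger (may be absent), upright on the table left of the tray: smooth white slab 60 (x, front to back) x 30 (y) x 95 mm tall, 0.18 kg; origin at the centre of its underside. Wedge foot 14 mm thick at the bottom, 30 mm from 14 mm up; top edges bevelled (16 mm at the top, 30 mm from 11 mm below). Display in front; may stand either way round.
- logger_1: returned logger (may be absent), upright on the table left of the tray: smooth white slab 60 (x, front to back) x 30 (y) x 95 mm tall, 0.18 kg; origin at the centre of its underside. Wedge foot 14 mm thick at the bottom, 30 mm from 14 mm up; top edges bevelled (16 mm at the top, 30 mm from 11 mm below). Display in front; may stand either way round.
- logger_2: returned logger (may be absent), upright on the table left of the tray: smooth white slab 60 (x, front to back) x 30 (y) x 95 mm tall, 0.18 kg; origin at the centre of its underside. Wedge foot 14 mm thick at the bottom, 30 mm from 14 mm up; top edges bevelled (16 mm at the top, 30 mm from 11 mm below). Display in front; may stand either way round.
- docked_0: docked logger 0 of 0..3, counted from the control block leftwards. Body as the returned loggers (60 x 30 x 95 mm, same top bevels, origin under its centre) but clipped to a black 12 mm shoe: it stays upright and only slides along the tray, with about 1 N of friction. Gaps are 14 to 26 mm at first; 0 and 3 stay 73 to 97 mm, 1 and 2 stay 20 to 33 mm from mid-channel.
- docked_1: docked logger 1 of 0..3, counted from the control block leftwards. Body as the returned loggers (60 x 30 x 95 mm, same top bevels, origin under its centre) but clipped to a black 12 mm shoe: it stays upright and only slides along the tray, with about 1 N of friction. Gaps are 14 to 26 mm at first; 0 and 3 stay 73 to 97 mm, 1 and 2 stay 20 to 33 mm from mid-channel.
- docked_2: docked logger 2 of 0..3, counted from the control block leftwards. Body as the returned loggers (60 x 30 x 95 mm, same top bevels, origin under its centre) but clipped to a black 12 mm shoe: it stays upright and only slides along the tray, with about 1 N of friction. Gaps are 14 to 26 mm at first; 0 and 3 stay 73 to 97 mm, 1 and 2 stay 20 to 33 mm from mid-channel.
- docked_3: docked logger 3 of 0..3, counted from the control block leftwards. Body as the returned loggers (60 x 30 x 95 mm, same top bevels, origin under its centre) but clipped to a black 12 mm shoe: it stays upright and only slides along the tray, with about 1 N of friction. Gaps are 14 to 26 mm at first; 0 and 3 stay 73 to 97 mm, 1 and 2 stay 20 to 33 mm from mid-channel.
- gas_lighter: long gas lighter lying on the table to the right front, 235 mm along its x, 0.07 kg. Origin under its middle, on the underside. The yellow handle is x -118 to 0 mm, 22 mm wide and 22 mm high; a straight round metal nose, 9 mm thick, runs from x 0 to +117 mm, its axis 11 to 13 mm above the underside.
- kitchen_timer: bystander: round white wind-up timer, 74 mm across, 50 mm high, origin under its centre.
Things that resemble listed ones, but are neither listed nor needed, are in the scene too. What is shaped like the logger_1 but green is not meant.

How it is judged (in metres and radians):
On the way, in this order (a step that is already met when the one before it is completed fails the run):
1. every returned logger stands in its own gap between two of the loggers already in the tray, upright, on the tray floor, and let go (z of logger_0 in the frame of tray between 0.004 and 0.012 m and x of logger_0 in the frame of tray between -0.008 and 0.008 m and angle between each of logger_0, logger_1, logger_2's own z axis and vertical below 0.12 rad and linear speed of each of logger_0, logger_1, logger_2 below 0.02 m/s and ((y of logger_0 in the frame of docked_0 above 0.022 m and y of logger_0 in the frame of docked_1 below -0.022 m) or (y of logger_0 in the frame of docked_1 above 0.022 m and y of logger_0 in the frame of docked_2 below -0.022 m) or (y of logger_0 in the frame of docked_2 above 0.022 m and y of logger_0 in the frame of docked_3 below -0.022 m)) and contact force between the fingers and logger_0 below 0.1 N and z of logger_1 in the frame of tray between 0.004 and 0.012 m and x of logger_1 in the frame of tray between -0.008 and 0.008 m and ((y of logger_1 in the frame of docked_0 above 0.022 m and y of logger_1 in the frame of docked_1 below -0.022 m) or (y of logger_1 in the frame of docked_1 above 0.022 m and y of logger_1 in the frame of docked_2 below -0.022 m) or (y of logger_1 in the frame of docked_2 above 0.022 m and y of logger_1 in the frame of docked_3 below -0.022 m)) and contact force between the fingers and logger_1 below 0.1 N and z of logger_2 in the frame of tray between 0.004 and 0.012 m and x of logger_2 in the frame of tray between -0.008 and 0.008 m and ((y of logger_2 in the frame of docked_0 above 0.022 m and y of logger_2 in the frame of docked_1 below -0.022 m) or (y of logger_2 in the frame of docked_1 above 0.022 m and y of logger_2 in the frame of docked_2 below -0.022 m) or (y of logger_2 in the frame of docked_2 above 0.022 m and y of logger_2 in the frame of docked_3 below -0.022 m)) and contact force between the fingers and logger_2 below 0.1 N and horizontal distance between logger_0 and logger_1 above 0.055 m and horizontal distance between each of logger_0, logger_1 and logger_2 above 0.055 m), for 0.2 s.
2. the button is held at least 4 mm in with the gas lighter (value of joint start_button above 0.004 m and contact force between gas_lighter and tray above 0.8 N), for 1.5 s.
At the end, for the whole second after the job is handed in: Each returned logger stands in its own gap between two of the original four, upright within 7 degrees, on the tray floor (4 mm), in the row (8 mm); button sprung back; lighter lying on the table, let go, not touching the tray (all of step 1 and value of joint start_button below 0.0015 m and height (world z) of gas_lighter between -0.01 and 0.015 m and contact force between gas_lighter and tray below 0.1 N and contact force between the fingers and gas_lighter below 0.1 N).
It fails at once if the button is pushed with the fingers (value of joint start_button above 0.002 m and contact force between the fingers and tray above 0.5 N).
It fails at once if the kitchen timer is displaced by more than 30 mm (distance of kitchen_timer from where it was at the start of the episode above 0.03 m).
Of logger_0, logger_1, logger_2 only 2 to 3 are there at a start; the rules pass over those that are not, and their reading is None.
At some moment in a run one of gas_lighter may be knocked a few centimetres aside while the robot is not near it.
Once in a run the grip may slacken for a moment while it holds something.
It also fails if it takes over 210 s, if anything falls off the work surface, if the arm or the gripper's body presses on something with over 40 N, if the wrist force passes 120 N, or if a joint passes its speed limit or range.

## Working session

There is one attempt and no reset: what is moved stays moved. The work goes in short steps, Python scripts to look and compute and a tool call to move; the robot and the scene stay as the last step left them, time stands still between calls to the robot, and variables do not carry over. Pictures are saved under pics/ and viewed, at most 14 in all, crops included, and the job is handed in when it is done.

Besides the shell and the picture viewer there is one more tool, called after "Emit:" as name(argument=value, ...), one argument or row to a line, values as JSON. send_rows: Moves the arm, as the interface text tells. Its arguments: {"type":"object","properties":{"translation":{"type":"array","items":{"type":"array","items":{"type":"number"}}},"spin":{"type":"array","items":{"type":"number"}},"claw":{"type":"array","items":{"type":"number"}},"force":{"type":"number"}},"required":["translation","spin","claw"]}

```bash
mkdir -p pics; cat > h.py <<'E'
import numpy as np, cv2
from workcell import readout, cams, bot, spot_in
def cal(n):
    c=cams.calibration(n); return [np.array(c[k],float) for k in("intrinsics","distortion","R","t")]
def ray(n,uv):
    K,d,R,t=cal(n); p=cv2.undistortPoints(np.array([[uv]],float),K,d)[0,0]
    return -R.T@t, R.T@np.array([p[0],p[1],1])
def at(n,uv,z):
    o,v=ray(n,uv); return o+v*(z-o[2])/v[2]
def proj(n,X):
    K,d,R,t=cal(n); return cv2.projectPoints(np.array(X,float).reshape(-1,3),cv2.Rodrigues(R)[0],t,K,d)[0][:,0]
def grab(n,f=None):
    im=cams.grab_frame(n)
    if f: cv2.imwrite('pics/'+f,im)
    return im
E
python3 - <<'E'
from h import *
np.set_printoptions(precision=3,suppress=True)
for n in("scene","top"):
    im=grab(n); cv2.imwrite(f'pics/{n}0.png',cv2.resize(im,(800,600)))
    K,d,R,t=cal(n); print(n,K[0,0],d,-R.T@t,R[2])
    for q in("logger_0","docked_0","gas_lighter","kitchen_timer","tray","recess"):
        print(q,[(np.round(r["xy"]).tolist(),round(r["score"],2),np.round(at(n,r["xy"],0),3)[:2].tolist()) for r in spot_in(q,n)])
print(readout.observe())
E
```

```text
scene 400.81715804338 [-0.045  0.     0.     0.     0.   ] [ 0.617 -0.967  0.916] [-0.068  0.739 -0.671]
logger_0 [([256.0, 127.0], 0.78, [0.454, 0.45]), ([246.0, 152.0], 0.64, [0.437, 0.269]), ([278.0, 138.0], 0.59, [0.551, 0.388])]
docked_0 [([275.0, 222.0], 0.68, [0.58, -0.085]), ([281.0, 196.0], 0.65, [0.59, 0.037])]
gas_lighter [([219.0, 290.0], 0.71, [0.454, -0.358]), ([232.0, 192.0], 0.39, [0.422, 0.039])]
kitchen_timer [([232.0, 192.0], 0.74, [0.424, 0.036])]
tray [([275.0, 224.0], 0.81, [0.582, -0.093])]
recess [([278.0, 224.0], 0.79, [0.591, -0.094]), ([248.0, 151.0], 0.31, [0.444, 0.277])]
top 481.9353873437343 [-0.067  0.     0.     0.     0.   ] [0.445 0.001 1.46 ] [ 0.064 -0.008 -0.998]
logger_0 [([171.0, 217.0], 0.69, [0.439, 0.232]), ([138.0, 179.0], 0.69, [0.558, 0.333]), ([119.0, 210.0], 0.54, [0.464, 0.391])]
docked_0 [([282.0, 162.0], 0.78, [0.597, -0.108]), ([266.0, 167.0], 0.71, [0.583, -0.059]), ([298.0, 166.0], 0.59, [0.585, -0.156]), ([246.0, 164.0], 0.53, [0.596, 0.001]), ([286.0, 169.0], 0.46, [0.577, -0.119])]
gas_lighter [([368.0, 210.0], 0.94, [0.445, -0.365])]
kitchen_timer [([243.0, 219.0], 0.91, [0.428, 0.015])]
tray [([286.0, 167.0], 0.93, [0.581, -0.119])]
recess [([287.0, 166.0], 0.63, [0.584, -0.122])]
{'time_s': 0.7, 'joint_pos': array([73.968, 18.309, 89.638,  0.001, 72.042, -1.146]), 'qvel': array([-0.088,  0.017,  0.01 , -0.027, -0.041, -0.064]), 'joint_torque': array([  0.002, -41.222, -23.22 ,   0.073,   0.037,   0.   ]), 'position': array([0.148, 0.556, 0.225]), 'tcp_rot': array([179.989,  -0.001, 165.114]), 'contact_force': array([ 0.002, -0.704, -0.397]), 'moment': array([-0.052,  0.035, -0.041]), 'grip_force': 0.0, 'width': 0.09099047327492961}
```

View pics/scene0.png

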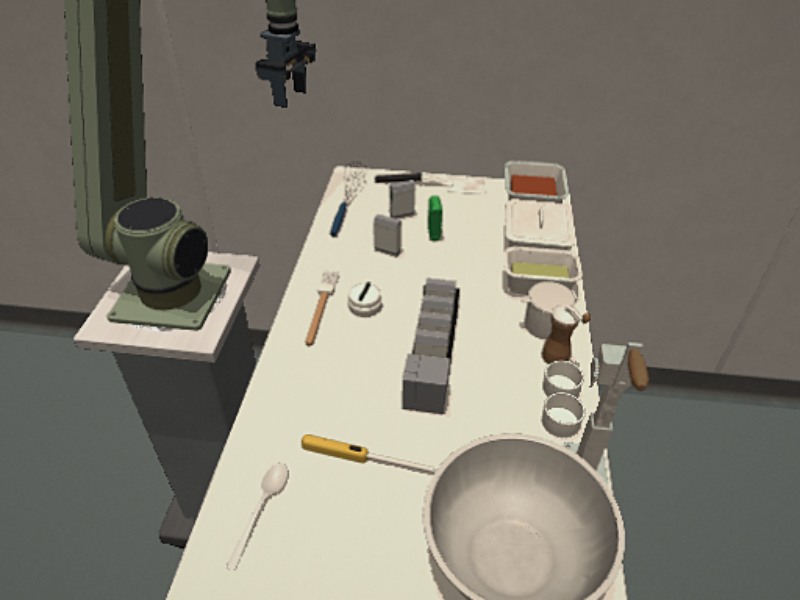

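View pics/top0.png

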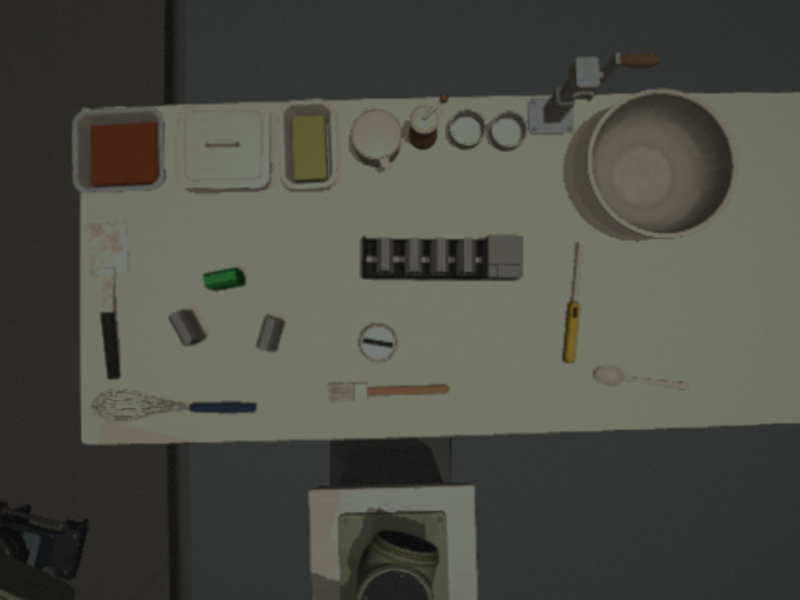

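The pictures show two returned grey-white loggers (top view at 800x600: about (187,327) and (270,333)), with the green look-alike at (224,279). The tray runs x 361–523 with its control block on the right, and the lighter is at (573,303) with its nose pointing +x. I'll enlarge those areas next.

```bash
python3 - <<'E'
from h import *
a=grab("top"); b=grab("scene")
up=lambda im,x0,y0,w,h,W,H: cv2.resize(cv2.convertScaleAbs(im[y0:y0+h,x0:x0+w],alpha=1.6),(W,H),interpolation=cv2.INTER_CUBIC)
# top tray 225..340,145..183 ; loggers 100..190,165..230
m=np.zeros((600,800,3),np.uint8)
m[:280]=up(a,226,145,114,40,798,280)[:, :800] if 0 else up(a,226,145,114,40,800,280)
m[290:590,:400]=up(a,100,190,88,66,400,300)
m[290:590,410:800]=up(a,330,150,78,60,390,300)
cv2.imwrite('pics/m1.png',m)
m2=np.zeros((600,800,3),np.uint8)
m2[:,:400]=up(b,240,170,66,99,400,600)
m2[:,410:810]=up(b,226,105,65,100,390,600)
cv2.imwrite('pics/m2.png',m2)
E
```

```text
(no output)
```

View pics/m1.png

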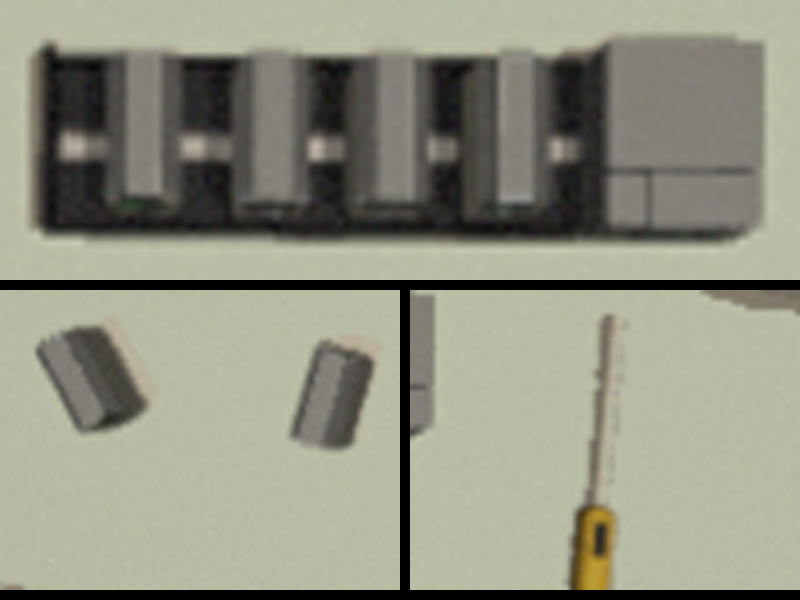

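View pics/m2.png

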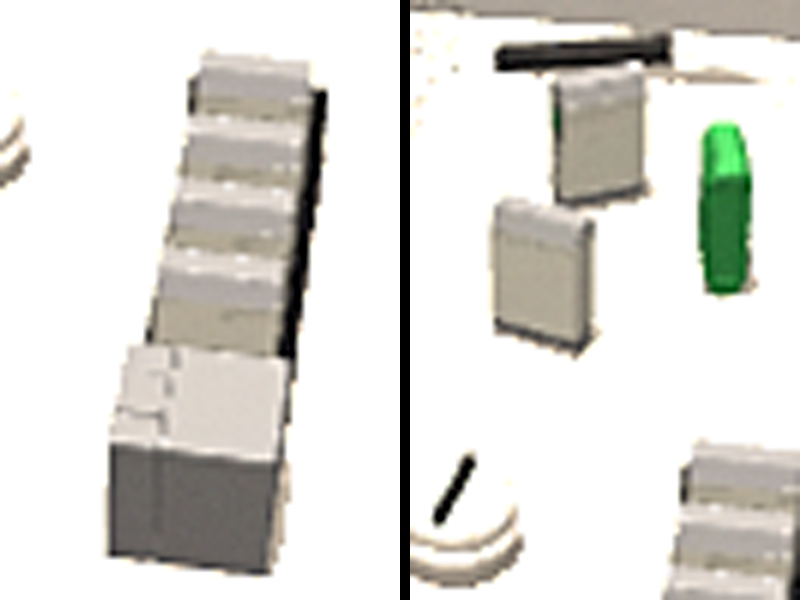

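Close-ups: in the top crop the docked ridges are at columns about 144, 275, 397 and 516, and the block top spans (606,40)–(763,230). Each logger is tilted about 15–30° in the view. I'll fit the poses by silhouette and points.

```bash
cat > fit.py <<'E'
from h import *
from scipy.optimize import minimize, least_squares
H=np.array([[sx*.03,sy*w/2,z] for w,z in((.014,0),(.03,.014),(.03,.084),(.016,.095)) for sx in(-1,1) for sy in(-1,1)])
def place(P,p):
    c,s=np.cos(p[2]),np.sin(p[2]); return P@np.array([[c,s,0],[-s,c,0],[0,0,1]])+[p[0],p[1],p[3] if len(p)>3 else 0]
def rend(n,p,x0,y0,w,h,S=8):
    q=(proj(n,place(H,p))-[x0,y0]+.5)*S
    m=np.zeros((h*S,w*S),np.uint8); cv2.fillConvexPoly(m,cv2.convexHull(np.round(q*16-8).astype(np.int32)),255,shift=4)
    return cv2.resize(m,(w,h),interpolation=cv2.INTER_AREA)/255.
def fit_logger(ims,p0,names=("top","scene")):
    D=[]
    for n in names:
        uv=proj(n,place(H,p0)).mean(0); r=24; x0,y0=int(uv[0])-r,int(uv[1])-r
        g=ims[n][y0:y0+2*r,x0:x0+2*r].astype(float)
        bg=np.median(g.reshape(-1,3),0); d=np.clip((bg-g).mean(2)/bg.mean(),0,1)
        yield_=np.clip(d/.22,0,1); D.append((n,x0,y0,2*r,yield_))
    f=lambda p:sum(((rend(n,p,x0,y0,k,k)-m)**2)[8:-8,8:-8].sum() for n,x0,y0,k,m in D)
    best=None
    for y in np.radians(np.arange(0,180,20)):
        r=minimize(f,[p0[0],p0[1],y],method="Nelder-Mead",options=dict(initial_simplex=[[p0[0]+a,p0[1]+b,y+c] for a,b,c in((0,0,0),(.015,0,0),(0,.015,0),(0,0,.3))],xatol=1e-4,fatol=1e-2))
        if best is None or r.fun<best.fun: best=r
    return best
E
python3 - <<'E'
from fit import *
ims={n:grab(n) for n in("top","scene")}
for p0 in([.44,.225,0],[.455,.37,0]):
    for nm in(("top","scene"),("top",),("scene",)):
        r=fit_logger(ims,p0,nm); print(nm,np.round(r.x[:2],4),round(np.degrees(r.x[2]),1),r.fun)
# tray points in top crop
C=lambda u,v:(226+u/7.018-.43, 145+v/7-.43)
P=[((-.113+0,),0)]
blk=[((.039,-.113,.085),(606,40)),((.039,-.177,.085),(763,42)),((-.039,-.113,.085),(606,229))]
def res(q):
    e=[]
    for X,uv in blk: e+=list(proj("top",place(np.array([X]),q[:3]))[0]-C(*uv))
    for i,u in zip(range(4),(515.5,397,275,144)):
        for sx,v in((.03,53),(-.03,205)): e+=list(proj("top",place(np.array([[sx,q[3+i],.095]]),q[:3]))[0]-C(u,v))
    # scene block: crop scale 400/66, 600/99, off (240,170)
    for X,uv in(((-.039,-.177,.085),(110,445)),((.039,-.177,.085),(280,461)),((-.039,-.177,0),(108,556)),((.039,-.177,0),(270,573))):
        e+=list(proj("scene",place(np.array([X]),q[:3]))[0]-(240+uv[0]/6.06-.42,170+uv[1]/6.06-.42))
    return np.array(e)
s=least_squares(res,[.58,-.06,0,-.085,-.027,.027,.085]); q=s.x
print(np.round(q,4),np.degrees(q[2]),np.abs(s.fun).max(),np.round(s.fun,2))
# lighter: mosaic crop scale 5, off(330,150),(410,290)
L=lambda u,v:(330+(u-410)/5-.4,150+(v-290)/5-.4)
print("nose tip",at("top",L(609,316),.012),"handle front",at("top",L(597,505),.012))
E
```

```text
('top', 'scene') [0.4507 0.2189] 162.8 121.7750669444261Traceback (most recent call last):
  File "<stdin>", line 5, in <module>
  File "fit.py", line 20, in fit_logger
    r=minimize(f,[p0[0],p0[1],y],method="Nelder-Mead",options=dict(initial_simplex=[[p0[0]+a,p0[1]+b,y+c] for a,b,c in((0,0,0),(.015,0,0),(0,.015,0),(0,0,.3))],xatol=1e-4,fatol=1e-2))
    res = _minimize_neldermead(fun, x0, args, callback, bounds=bounds,
                               **options)
    fxr = func(xr)
    fx = function(np.copy(x), *(wrapper_args + args))
  File "fit.py", line 17, in <lambda>
    f=lambda p:sum(((rend(n,p,x0,y0,k,k)-m)**2)[8:-8,8:-8].sum() for n,x0,y0,k,m in D)
               ~~~^^^^^^^^^^^^^^^^^^^^^^^^^^^^^^^^^^^^^^^^^^^^^^^^^^^^^^^^^^^^^^^^^^^^
  File "fit.py", line 17, in <genexpr>
    f=lambda p:sum(((rend(n,p,x0,y0,k,k)-m)**2)[8:-8,8:-8].sum() for n,x0,y0,k,m in D)
                     ~~~~^^^^^^^^^^^^^^^
  File "fit.py", line 7, in rend
    q=(proj(n,place(H,p))-[x0,y0]+.5)*S
       ~~~~^^^^^^^^^^^^^^
  File "h.py", line 11, in proj
    K,d,R,t=cal(n); return cv2.projectPoints(np.array(X,float).reshape(-1,3),cv2.Rodrigues(R)[0],t,K,d)[0][:,0]
            ~~~^^^
  File "h.py", line 4, in cal
    c=cams.calibration(n); return [np.array(c[k],float) for k in("intrinsics","distortion","R","t")]
ValueError: time passes only in moves, steps and waits
```

```bash
sed -i 's/^def cal(n):/import functools\n@functools.lru_cache(None)\ndef cal(n):/' h.py
cat > run.py <<'E'
from fit import *
ims={n:grab(n) for n in("top","scene")}
for p0 in([.44,.225,0],[.455,.37,0]):
    for nm in(("top","scene"),("top",),("scene",)):
        r=fit_logger(ims,p0,nm); print(nm,np.round(r.x[:2],4),round(np.degrees(r.x[2]),1),r.fun)
C=lambda u,v:(226+u/7.018-.43, 145+v/7-.43)
blk=[((.039,-.113,.085),(606,40)),((.039,-.177,.085),(763,42)),((-.039,-.113,.085),(606,229))]
def res(q):
    e=[]
    for X,uv in blk: e+=list(proj("top",place(np.array([X]),q[:3]))[0]-C(*uv))
    for i,u in zip(range(4),(515.5,397,275,144)):
        for sx,v in((.03,53),(-.03,205)): e+=list(proj("top",place(np.array([[sx,q[3+i],.095]]),q[:3]))[0]-C(u,v))
    for X,uv in(((-.039,-.177,.085),(110,445)),((.039,-.177,.085),(280,461)),((-.039,-.177,0),(108,556)),((.039,-.177,0),(270,573))):
        e+=list(proj("scene",place(np.array([X]),q[:3]))[0]-(240+uv[0]/6.06-.42,170+uv[1]/6.06-.42))
    return np.array(e)
s=least_squares(res,[.58,-.06,0,-.085,-.027,.027,.085]); q=s.x
print(np.round(q,4),np.degrees(q[2]),np.round(s.fun,1))
L=lambda u,v:(330+(u-410)/5-.4,150+(v-290)/5-.4)
print("nose tip",at("top",L(609,316),.012),"handle front",at("top",L(597,505),.012))
E
python3 run.py
```

```text
('top', 'scene') [0.4507 0.2189] 162.8 120.53700998106102
('top',) [0.452  0.2189] 161.4 18.915229601522995
('scene',) [0.4507 0.2177] 165.7 99.17960286627998
('top', 'scene') [0.4657 0.3743] 26.4 254.7756998902303
('top',) [0.466  0.3745] 27.9 23.342701857145006
('scene',) [0.4654 0.3744] 7.4 216.03101101618478
[ 0.5854 -0.0737 -0.024  -0.0757 -0.0275  0.022   0.0751] -1.3766173184950417 [-0.5 -0.5 -0.7 -0.8 -0.1 -0.5 -0.1  0.3  0.1 -0.4 -0.1  0.4  0.1 -0.4
 -0.1  0.4  0.1 -0.3 -0.   0.4  0.  -0.3 -0.6 -0.6 -0.2  0.2 -0.7  0.6
 -0.4  1.1]
nose tip [ 0.6113269  -0.37384017  0.012     ] handle front [ 0.49668925 -0.36148466  0.012     ]
```

```bash
cat > go.py <<'E'
# usage: go.py x y z yaw -> spin (deg), then shift in tool axes (cm) after the spin (tool pointing down)
import sys; from h import *; from scipy.spatial.transform import Rotation as Ro
x,y,z,yaw=map(float,sys.argv[1:5]); s=readout.observe(); p=s["position"]
yw=s["tcp_rot"][2]; sp=-((yaw-yw+180)%360-180)
R=Ro.from_euler("xyz",[180,0,yaw],degrees=True)
print("t",round(s["time_s"],1),"pose",np.round(p,4),np.round(s["tcp_rot"],2),"F",np.round(s["contact_force"],1),"w",round(s["width"],4),"g",round(s["grip_force"],1))
print("spin",round(sp,1),"shift cm",np.round(R.inv().apply(np.array([x,y,z])-p)*100,2))
E
python3 go.py .451 .219 .18 71.8
```

```text
t 1.0 pose [0.1477 0.5557 0.225 ] [179.99   0.   165.12] F [ 0.  -0.5  0.4] w 0.0911 g 0.0
spin 93.3 shift cm [-22.52  39.33   4.5 ]
```

Emit:
send_rows(
  translation=[
    [0,0,0],
    [0,0,0],
    [0,0,0],
    [0,0,0],
    [0,0,0],
    [0,0,0],
    [0,0,0],
    [0,0,0],
    [0,0,0],
    [-2.8,4.9,0.5],
    [-2.8,4.9,0.5],
    [-2.8,4.9,0.5],
    [-2.8,4.9,0.6],
    [-2.8,4.9,0.6],
    [-2.8,4.9,0.6],
    [-2.8,4.9,0.6],
    [-2.9,5.0,0.6],
    [0,0,0],
    [0,0,0],
  ],
  spin=[10.4,10.4,10.4,10.4,10.4,10.4,10.3,10.3,10.3,0,0,0,0,0,0,0,0,0,0],
  claw=[1,1,1,1,1,1,1,1,1,1,1,1,1,1,1,1,1,1,1],
  force=45,
)

```text
time_s: 3.38
position: [0.4506, 0.2194, 0.1799]
tcp_rot: [-180.0, -0.0, 71.8]
contact_force: [0.2, -0.0, 0.0]
width: 0.0911
grip_force: 0.0
```

```bash
python3 go.py .451 .219 .062 71.8; python3 -c "
from h import *
a=grab('top');b=grab('scene')
m=np.zeros((400,800,3),np.uint8)
for im,n,o in((a,'top',0),(b,'scene',400)):
    u,v=proj(n,[.451,.219,.06])[0].astype(int); c=im[v-35:v+35,u-35:u+35]; m[:,o:o+400]=cv2.resize(c,(400,400),interpolation=cv2.INTER_CUBIC)
cv2.imwrite('pics/a1.png',cv2.convertScaleAbs(m,alpha=1.4))"
```

```text
t 3.4 pose [0.4506 0.2194 0.1799] [-1.7996e+02 -1.0000e-02  7.1770e+01] F [ 0.2 -0.   0. ] w 0.0911 g 0.0
spin -0.0 shift cm [-0.03  0.05 11.79]
```

View pics/a1.png

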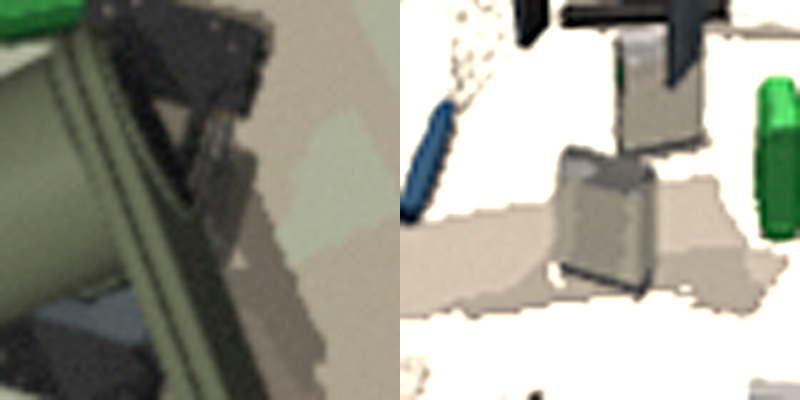

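The arm hides the top view; the scene view (right half) shows the logger standing at about (605,220) under the gripper. I'll go down and grip it.

Emit:
send_rows(
  translation=[
    [0,0,3],
    [0,0,3],
    [0,0,3],
    [0,0,1.8],
    [0,0,1],
    [0,0,0],
    [0,0,0],
    [0,0,0],
    [0,0,0],
    [0,0,0],
    [0,0,0],
    [0,0,0],
  ],
  spin=[0,0,0,0,0,0,0,0,0,0,0,0],
  claw=[1,1,1,1,1,1,-1,-1,-1,-1,-1,-1],
  force=45,
)

```text
time_s: 4.97
position: [0.4509, 0.2194, 0.0623]
tcp_rot: [180.0, -0.0, 71.8]
contact_force: [-0.5, 1.1, 4.6]
width: 0.0599
grip_force: 45.0
```

Emit:
send_rows(
  translation=[
    [0,0,-1],
    [0,0,-3],
    [0,0,-4],
    [0,0,-4],
    [0,0,-2],
    [0,0,0],
    [0,0,0],
    [0,0,0],
  ],
  spin=[0,0,0,0,0,-8.4,-8.4,0],
  claw=[-1,-1,-1,-1,-1,-1,-1,-1],
)

```text
time_s: 5.98
position: [0.4507, 0.2191, 0.202]
tcp_rot: [-180.0, 0.0, 88.5]
contact_force: [-0.2, -1.0, -2.3]
width: 0.0596
grip_force: 45.0
```

```bash
python3 go.py .5842 -.1253 .2 88.6; python3 -c "
from h import *
a=grab('top');b=grab('scene')
m=np.zeros((400,800,3),np.uint8)
for im,n,o in((a,'top',0),(b,'scene',400)):
    u,v=proj(n,[.451,.219,.17])[0].astype(int); c=im[v-35:v+35,u-35:u+35]; m[:,o:o+400]=cv2.resize(c,(400,400),interpolation=cv2.INTER_CUBIC)
cv2.imwrite('pics/a2.png',cv2.convertScaleAbs(m,alpha=1.4))"
```

```text
t 6.0 pose [0.4507 0.2191 0.202 ] [-1.7999e+02  1.0000e-02  8.8520e+01] F [-0.2 -1.  -2.3] w 0.0596 g 45.0
spin -0.1 shift cm [-34.1   14.19   0.2 ]
```

Emit:
send_rows(
  translation=[
    [-3,1.3,0],
    [-4.4,1.8,0],
    [-4.4,1.8,0],
    [-4.4,1.8,0],
    [-4.4,1.8,0],
    [-4.4,1.8,0],
    [-4.4,1.8,0],
    [-3,1.3,0.2],
    [-1.7,0.8,0],
    [0,0,0],
    [0,0,0],
  ],
  spin=[0,0,0,0,0,0,0,0,0,0,0],
  claw=[-1,-1,-1,-1,-1,-1,-1,-1,-1,-1,-1],
)

```text
time_s: 7.45
position: [0.5841, -0.1239, 0.1999]
tcp_rot: [-180.0, -0.1, 88.6]
contact_force: [-0.1, 0.7, -1.6]
width: 0.0596
grip_force: 45.0
```

```bash
python3 go.py .5842 -.1253 .2 88.6; python3 -c "
from h import *
a=grab('top');b=grab('scene')
m=np.zeros((600,800,3),np.uint8)
m[:,:400]=cv2.resize(a[130:220,230:290],(400,600),interpolation=cv2.INTER_CUBIC)
m[:,400:]=cv2.resize(b[130:265,235:325],(400,600),interpolation=cv2.INTER_CUBIC)
cv2.imwrite('pics/a3.png',cv2.convertScaleAbs(m,alpha=1.2))"
```

```text
t 7.5 pose [ 0.5841 -0.1239  0.1999] [-1.7996e+02 -5.0000e-02  8.8640e+01] F [-0.1  0.7 -1.6] w 0.0596 g 45.0
spin 0.0 shift cm [-0.14  0.01 -0.01]
```

View pics/a3.png

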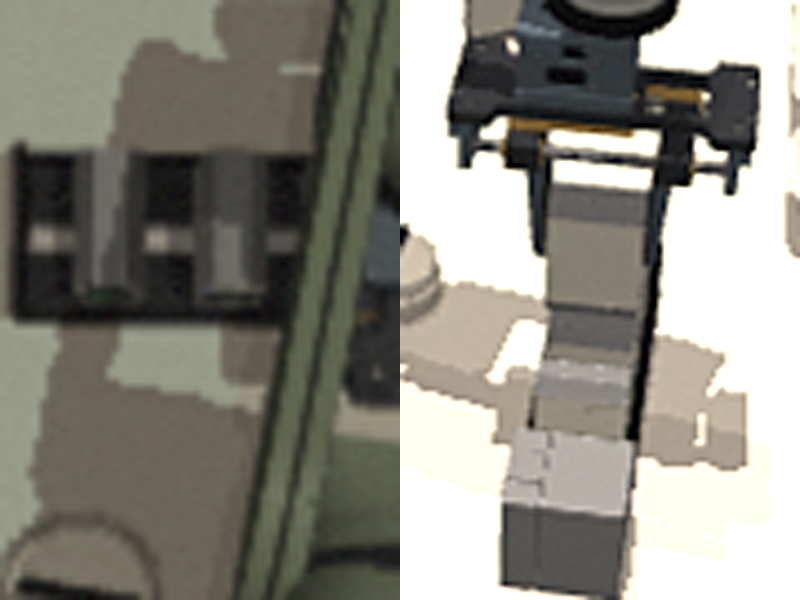

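The logger is held upright. Its lower edge in the right half is at about (593,305), behind docked_0's ridge. I'll check the offset in the grip against the prediction.

```bash
python3 - <<'E'
from h import *
f=lambda X:np.round((proj("scene",X)-[235,130]+.5)*4.444+[400,0]-.5,1).tolist()
for dy in(-.004,0,.004):
    y=-.1239+dy
    print(dy,"foot-edge",f([.584,y-.015,.152]),"foot bottom",f([.584,y-.007,.138]),"bevel low",f([.584,y-.015,.222]),"top near",f([.584,y-.008,.233]),"top far",f([.584,y+.008,.233]))
import cv2
print(f([.554,-.1389,.152]),f([.614,-.1389,.152]))
E
```

```text
-0.004 foot-edge [[587.9, 310.2]] foot bottom [[587.9, 317.8]] bevel low [[593.5, 225.4]] top near [[595.3, 204.1]] top far [[597.4, 187.5]]
0 foot-edge [[588.5, 305.9]] foot bottom [[588.4, 313.6]] bevel low [[594.0, 221.2]] top near [[595.9, 199.9]] top far [[598.0, 183.4]]
0.004 foot-edge [[589.0, 301.7]] foot bottom [[589.0, 309.3]] bevel low [[594.5, 217.0]] top near [[596.4, 195.7]] top far [[598.5, 179.4]]
[[541.3, 301.5]] [[635.8, 310.3]]
```

Emit:
send_rows(
  translation=[
    [-0.1,-0.1,0],
    [0,0,2],
    [0,0,2],
    [0,0,1],
    [0,0,1],
    [0,0,1],
    [0,0,0.5],
    [0,0,0.5],
  ],
  spin=[0,0,0,0,0,0,0,0],
  claw=[-1,-1,-1,-1,-1,-1,-1,-1],
)

```text
time_s: 8.55
position: [0.5836, -0.126, 0.1196]
tcp_rot: [180.0, -0.0, 88.6]
contact_force: [0.2, 0.4, -1.1]
width: 0.0599
grip_force: 45.0
```

Emit:
send_rows(
  translation=[
    [0,0,0.5],
    [0,0,0.5],
    [0,0,0.5],
    [0,0,0.5],
    [0,0,0.5],
    [0,0,0.5],
  ],
  spin=[0,0,0,0,0,0],
  claw=[-1,-1,-1,-1,-1,-1],
)

```text
time_s: 9.3
position: [0.5839, -0.1261, 0.0899]
tcp_rot: [179.9, 0.0, 88.6]
contact_force: [0.1, -0.4, -1.0]
width: 0.0598
grip_force: 45.0
```

Emit:
send_rows(
  translation=[
    [0,0,0.4],
    [0,0,0.4],
    [0,0,0.4],
    [0,0,0.3],
    [0,0,0.2],
    [0,0,0],
  ],
  spin=[0,0,0,0,0,0],
  claw=[-1,-1,-1,-1,-1,-1],
)

```text
time_s: 10.05
position: [0.5839, -0.1261, 0.0729]
tcp_rot: [180.0, 0.0, 88.6]
contact_force: [2.5, 0.3, 0.4]
width: 0.0594
grip_force: 45.0
```

Emit:
send_rows(
  translation=[
    [0,0,0.2],
    [0,0,0.2],
    [0,0,0],
  ],
  spin=[0,0,0],
  claw=[-1,-1,-1],
)

```text
time_s: 10.42
position: [0.5839, -0.126, 0.0703]
tcp_rot: [179.9, 0.0, 88.6]
contact_force: [-0.7, -0.7, 9.8]
width: 0.0597
grip_force: 45.0
```

Emit:
send_rows(
  translation=[
    [0,0,0],
    [0,0,0],
    [0,0,0],
    [0,0,0],
    [0,0,-2],
    [0,0,-4],
    [0,0,-5],
    [0,0,-3],
    [0,0,0],
    [0,0,0],
    [0,0,0],
  ],
  spin=[0,0,0,0,0,0,0,0,-9.7,-9.7,-9.6],
  claw=[1,1,1,1,1,1,1,1,1,1,1],
)

```text
time_s: 11.8
position: [0.5834, -0.126, 0.2088]
tcp_rot: [-180.0, -0.0, 117.9]
contact_force: [0.1, -0.4, -0.5]
width: 0.0913
grip_force: 0.0
```

```bash
python3 go.py .466 .3744 .2 117.6
```

```text
t 11.8 pose [ 0.5834 -0.126   0.2088] [-1.7999e+02 -2.0000e-02  1.1793e+02] F [ 0.1 -0.4 -0.5] w 0.0913 g 0.0
spin 0.3 shift cm [49.78 12.78  0.88]
```

Emit:
send_rows(
  translation=[
    [4.4,1.1,0],
    [5,1.3,0],
    [5,1.3,0],
    [5,1.3,0],
    [5,1.3,0],
    [5,1.3,0],
    [5,1.3,0],
    [5,1.3,0],
    [5,1.3,0],
    [5,1.2,0.4],
    [0.4,0.1,0.5],
    [0,0,0],
    [0,0,0],
  ],
  spin=[0.3,0,0,0,0,0,0,0,0,0,0,0,0],
  claw=[1,1,1,1,1,1,1,1,1,1,1,1,1],
)

```text
time_s: 13.42
position: [0.4689, 0.3739, 0.2001]
tcp_rot: [-180.0, 0.0, 117.2]
contact_force: [0.8, -0.4, 0.6]
width: 0.0914
grip_force: 0.0
```

```bash
python3 go.py .466 .3744 .062 117.6;  python3 -c "
from h import *
a=grab('top');b=grab('scene')
m=np.zeros((600,800,3),np.uint8)
m[:320]=cv2.resize(a[145:193,226:346],(800,320),interpolation=cv2.INTER_CUBIC)
m[320:,:400]=cv2.resize(b[170:268,230:373][:,:],(400,280),interpolation=cv2.INTER_CUBIC)
m[320:,400:]=cv2.resize(b[80:178,200:343],(400,280),interpolation=cv2.INTER_CUBIC)
cv2.imwrite('pics/a4.png',cv2.convertScaleAbs(m,alpha=1.4))"
```

```text
t 13.4 pose [0.4689 0.3739 0.2001] [-1.7999e+02  2.0000e-02  1.1723e+02] F [ 0.8 -0.4  0.6] w 0.0914 g 0.0
spin -0.4 shift cm [ 0.18 -0.24 13.81]
```

View pics/a4.png

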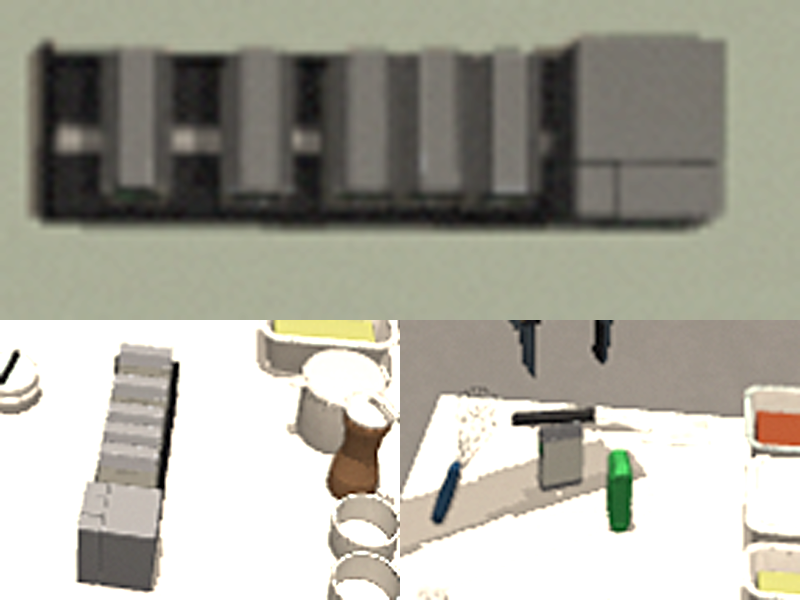

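Logger A is seated between docked_0 and docked_1 (column 440, level with the row). Logger B still stands at (560,455) below the gripper. Grip B.

Emit:
send_rows(
  translation=[
    [0.2,-0.2,0],
    [0,0,3],
    [0,0,3],
    [0,0,3],
    [0,0,3],
    [0,0,1.2],
    [0,0,0.6],
    [0,0,0],
    [0,0,0],
    [0,0,0],
    [0,0,0],
    [0,0,0],
    [0,0,0],
    [0,0,0],
  ],
  spin=[-0.4,0,0,0,0,0,0,0,0,0,0,0,0,0],
  claw=[1,1,1,1,1,1,1,1,-1,-1,-1,-1,-1,-1],
  force=45,
)

```text
time_s: 15.28
position: [0.4655, 0.3759, 0.0623]
tcp_rot: [-180.0, -0.0, 117.7]
contact_force: [-3.9, -1.2, 4.7]
width: 0.0595
grip_force: 45.0
```

Emit:
send_rows(
  translation=[
    [0,0,-1],
    [0,0,-3],
    [0,0,-4],
    [0,0,-4],
    [0,0,-2],
    [0,0,0],
    [0,0,0],
    [0,0,0],
    [0,0,0],
  ],
  spin=[0,0,0,0,0,9.7,9.7,9.6,0],
  claw=[-1,-1,-1,-1,-1,-1,-1,-1,-1],
)

```text
time_s: 16.4
position: [0.4661, 0.3761, 0.202]
tcp_rot: [180.0, -0.0, 88.8]
contact_force: [-0.3, 0.1, -3.4]
width: 0.0598
grip_force: 45.0
```

```bash
python3 go.py .586 -.0260 .2 88.6
```

```text
t 16.4 pose [0.4661 0.3761 0.202 ] [ 1.7997e+02 -2.0000e-02  8.8830e+01] F [-0.3  0.1 -3.4] w 0.0598 g 45.0
spin 0.2 shift cm [-39.91  12.97   0.2 ]
```

Emit:
send_rows(
  translation=[
    [-3,1,0],
    [-4.5,1.5,0],
    [-4.5,1.5,0],
    [-4.5,1.5,0],
    [-4.5,1.5,0],
    [-4.5,1.4,0],
    [-4.5,1.4,0],
    [-4.5,1.4,0],
    [-3,1,0.2],
    [-2.4,0.8,0],
    [0,0,0],
    [0,0,0],
  ],
  spin=[0.2,0,0,0,0,0,0,0,0,0,0,0],
  claw=[-1,-1,-1,-1,-1,-1,-1,-1,-1,-1,-1,-1],
)

```text
time_s: 17.9
position: [0.5854, -0.0257, 0.1998]
tcp_rot: [-180.0, -0.0, 88.6]
contact_force: [-0.2, 0.7, -2.8]
width: 0.0595
grip_force: 45.0
```

```bash
python3 go.py .586 -.0260 .07 88.6; python3 - <<'E'
from h import *
b=grab('scene')
m=cv2.resize(b[105:240,235:325],(400,600),interpolation=cv2.INTER_CUBIC)
p=readout.observe()["position"]
f=lambda X:((proj("scene",X)-[235,105]+.5)*4.444-.5)[0]
for X in([-.03,-.015,-.048],[.03,-.015,-.048],[.03,-.015,.022],[.03,.008,.033],[-.03,.008,.033]):
    print(X,f(p+X)); 
cv2.imwrite('pics/a5.png',cv2.convertScaleAbs(m,alpha=1.2))
E
```

```text
t 17.9 pose [ 0.5854 -0.0257  0.1998] [-1.7998e+02 -4.0000e-02  8.8590e+01] F [-0.2  0.7 -2.8] w 0.0595 g 45.0
spin -0.0 shift cm [-0.03  0.07 12.98]
[-0.03, -0.015, -0.048] [158.34852707 314.79974596]
[0.03, -0.015, -0.048] [247.1425356  322.73203928]
[0.03, -0.015, 0.022] [254.7156489 239.414372 ]
[0.03, 0.008, 0.033] [257.91383107 204.76294737]
[-0.03, 0.008, 0.033] [166.28018836 196.96825865]
```

View pics/a5.png

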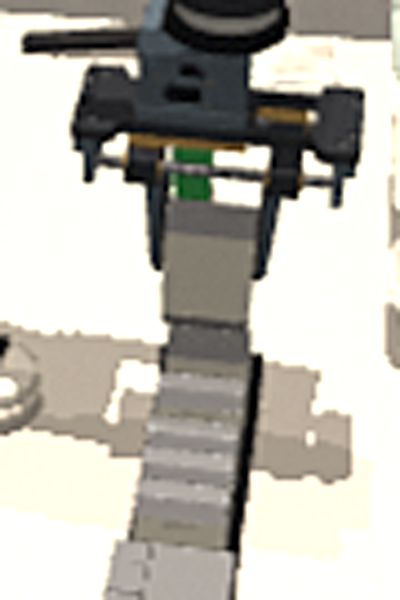

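The lower edge of the held logger is at (163,318)–(247,324), which matches the prediction. Insert.

Emit:
send_rows(
  translation=[
    [0,0,2],
    [0,0,2],
    [0,0,1],
    [0,0,1],
    [0,0,1],
    [0,0,0.5],
    [0,0,0.5],
    [0,0,0.5],
    [0,0,0.5],
    [0,0,0.5],
    [0,0,0.5],
    [0,0,0.5],
    [0,0,0.5],
  ],
  spin=[0,0,0,0,0,0,0,0,0,0,0,0,0],
  claw=[-1,-1,-1,-1,-1,-1,-1,-1,-1,-1,-1,-1,-1],
)

```text
time_s: 19.58
position: [0.5875, -0.0246, 0.0911]
tcp_rot: [179.7, -0.2, 88.5]
contact_force: [2.6, 6.7, 4.5]
width: 0.0599
grip_force: 45.0
```

Emit:
send_rows(
  translation=[
    [0,0,0.4],
    [0,0,0.4],
    [0,0,0.4],
    [0,0,0.3],
    [0,0,0.3],
    [0,0,0.2],
    [0,0,0],
  ],
  spin=[0,0,0,0,0,0,0],
  claw=[-1,-1,-1,-1,-1,-1,-1],
)

```text
time_s: 20.45
position: [0.5876, -0.0246, 0.0714]
tcp_rot: [179.7, -0.2, 88.5]
contact_force: [1.6, 6.7, 4.4]
width: 0.0596
grip_force: 45.0
```

Emit:
send_rows(
  translation=[
    [0,0,0.15],
    [0,0,0.1],
    [0,0,0],
  ],
  spin=[0,0,0],
  claw=[-1,-1,-1],
)

```text
time_s: 20.82
position: [0.5877, -0.0244, 0.0705]
tcp_rot: [179.7, -0.2, 88.5]
contact_force: [-1.1, 8.3, 13.1]
width: 0.0601
grip_force: 45.0
```

Emit:
send_rows(
  translation=[
    [0,0,0],
    [0,0,0],
    [0,0,0],
    [0,0,0],
    [0,0,-2],
    [0,0,-4],
    [0,0,-5],
    [0,0,-2],
    [0,-5,0],
    [0,-5,0],
    [0,0,0],
    [0,0,0],
  ],
  spin=[0,0,0,0,0,0,0,0,10.5,10.5,10.5,10.5],
  claw=[1,1,1,1,1,1,1,1,1,1,1,1],
)

```text
time_s: 22.32
position: [0.486, -0.0145, 0.1977]
tcp_rot: [180.0, -0.0, 46.2]
contact_force: [0.4, 0.3, 0.3]
width: 0.0914
grip_force: 0.0
```

```bash
python3 - <<'E'
from h import *
a=grab('top');b=grab('scene')
def yel(n,im):
    h=cv2.cvtColor(im,cv2.COLOR_BGR2HSV); m=cv2.inRange(h,(18,140,80),(32,255,255))
    if n=="top": m[:,:320]=0
    else: m[:260]=0
    ys,xs=np.nonzero(m); P=np.array([at(n,(x,y),.018)[:2] for x,y in zip(xs,ys)])
    c=P.mean(0); w,v=np.linalg.eigh(np.cov(P.T)); d=v[:,1]*np.sign(v[0,1]); s=(P-c)@d
    print(n,len(xs),c,np.degrees(np.arctan2(d[1],d[0])),"ends",c+d*s.min(),c+d*s.max())
yel("top",a); yel("scene",b)
m=np.zeros((600,800,3),np.uint8)
m[:300]=cv2.resize(a[145:190,226:346],(800,300),interpolation=cv2.INTER_CUBIC)
m[300:,:400]=cv2.resize(b[165:255,230:350],(400,300),interpolation=cv2.INTER_CUBIC)
m[300:,400:]=cv2.resize(a[145:235,330:450],(400,300),interpolation=cv2.INTER_CUBIC)
cv2.imwrite('pics/a6.png',cv2.convertScaleAbs(m,alpha=1.4))
E
```

```text
top 194 [ 0.43405375 -0.3533754 ] -7.5472408554691865 ends [ 0.3813494  -0.34639253] [ 0.49272    -0.36114818]
scene 381 [ 0.4383211  -0.36067876] -9.955784577524037 ends [ 0.38155982 -0.35071537] [ 0.49840464 -0.3712253 ]
```

View pics/a6.png

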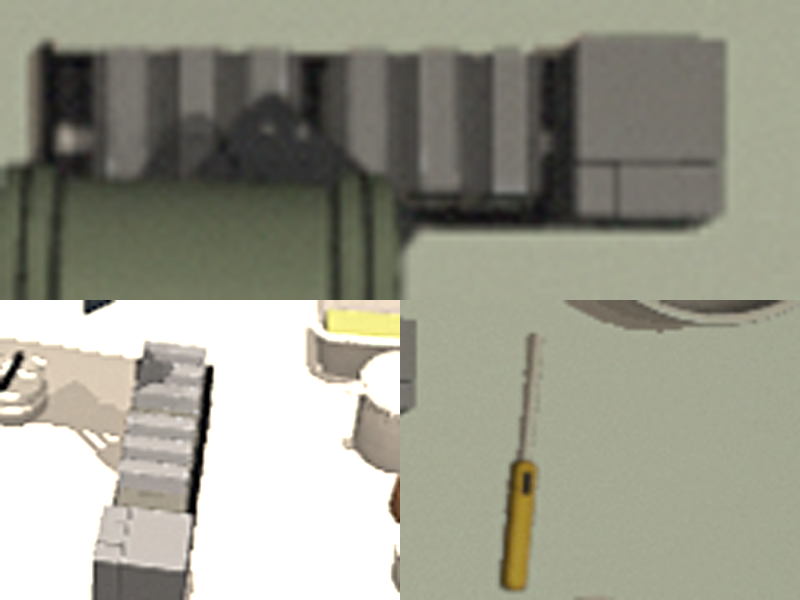

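Both loggers are docked (columns 197 and 440, level with the row). The lighter lies at (520,525)–(533,335) in the lower-right crop. Next I go to its handle.

```bash
python3 go.py .453 -.357 .1 -7
```

```text
t 22.4 pose [ 0.4865 -0.0146  0.1975] [179.99  -0.    46.53] F [-0.2  0.4 -0.1] w 0.0911 g 0.0
spin 53.5 shift cm [ 0.85 34.39  9.75]
```

Emit:
send_rows(
  translation=[
    [0,0,0],
    [0,0,0],
    [0,0,0],
    [0,0,0],
    [0,0,0],
    [0.1,4.3,0],
    [0.1,4.3,0],
    [0.1,4.3,0],
    [0.1,4.3,0],
    [0.1,4.3,0],
    [0.1,4.3,0],
    [0.1,4.3,0],
    [0.1,4.3,1],
    [0,0,3],
    [0,0,4],
    [0,0,1.7],
    [0,0,0],
    [0,0,0],
  ],
  spin=[10.7,10.7,10.7,10.7,10.7,0,0,0,0,0,0,0,0,0,0,0,0,0],
  claw=[1,1,1,1,1,1,1,1,1,1,1,1,1,1,1,1,1,1],
)

```text
time_s: 24.68
position: [0.4533, -0.3574, 0.1012]
tcp_rot: [180.0, -0.1, -6.9]
contact_force: [-0.1, -0.8, -0.4]
width: 0.0912
grip_force: 0.0
```

```bash
python3 go.py .453 -.357 .014 -7; python3 - <<'E'
from h import *
a=grab('top');b=grab('scene')
m=np.zeros((400,800,3),np.uint8)
m[:,:400]=cv2.resize(b[230:350,160:280],(400,400),interpolation=cv2.INTER_CUBIC)
m[:,400:]=cv2.resize(a[145:265,320:440],(400,400),interpolation=cv2.INTER_CUBIC)
cv2.imwrite('pics/a7.png',cv2.convertScaleAbs(m,alpha=1.3))
E
```

```text
t 24.7 pose [ 0.4533 -0.3574  0.1012] [ 1.7996e+02 -7.0000e-02 -6.9100e+00] F [-0.1 -0.8 -0.4] w 0.0912 g 0.0
spin 0.1 shift cm [-0.04 -0.04  8.72]
```

View pics/a7.png

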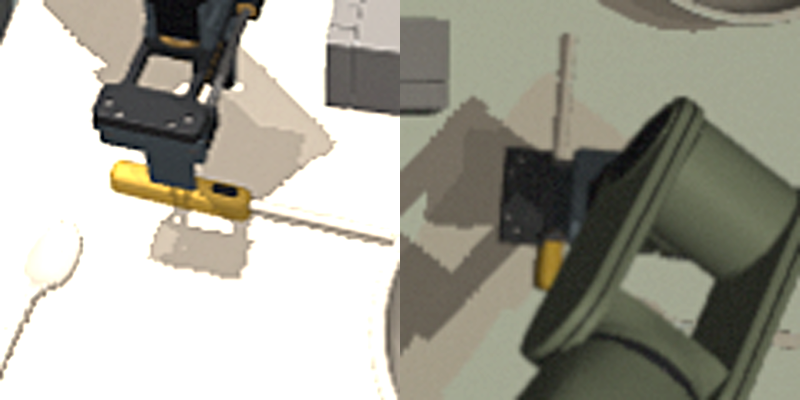

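The lighter is under the gripper, still at (180,190)–(390,240) in the scene crop. Descend and grip.

Emit:
send_rows(
  translation=[
    [0,0,3],
    [0,0,3],
    [0,0,1.7],
    [0,0,0.8],
    [0,0,0.2],
    [0,0,0],
    [0,0,0],
    [0,0,0],
    [0,0,0],
    [0,0,0],
    [0,0,0],
    [0,0,0],
    [0,0,0],
  ],
  spin=[0,0,0,0,0,0,0,0,0,0,0,0,0],
  claw=[1,1,1,1,1,1,-1,-1,-1,-1,-1,-1,-1],
  force=45,
)

```text
time_s: 26.4
position: [0.4528, -0.3569, 0.0134]
tcp_rot: [-180.0, 0.0, -7.0]
contact_force: [0.1, 0.9, 0.7]
width: 0.0243
grip_force: 0.0
```

Emit:
send_rows(
  translation=[
    [0,0,-1],
    [0,0,-2],
    [0,0,-3],
    [0,0,-3],
    [-4,0,0],
    [-4,0,0],
    [-4,0,0],
    [0,-4,0],
    [0,-4,0],
    [0,0,0],
    [0,0,0],
  ],
  spin=[0,0,0,0,0,0,0,0,0,-6,0],
  claw=[-1,-1,-1,-1,-1,-1,-1,-1,-1,-1,-1],
)

```text
time_s: 27.78
position: [0.3436, -0.2628, 0.1041]
tcp_rot: [180.0, -0.1, -1.0]
contact_force: [-0.2, -0.3, -0.9]
width: 0.0208
grip_force: 44.9
```

```bash
python3 go.py .36 -.2178 .047 -1.4; python3 - <<'E'
from h import *
a=grab('top');b=grab('scene')
m=np.zeros((560,800,3),np.uint8)
m[:,:400]=cv2.resize(b[180:320,180:280],(400,560),interpolation=cv2.INTER_CUBIC)
m[:,400:]=cv2.resize(a[140:280,280:380],(400,560),interpolation=cv2.INTER_CUBIC)
cv2.imwrite('pics/a8.png',cv2.convertScaleAbs(m,alpha=1.3))
E
```

```text
t 27.8 pose [ 0.3436 -0.2628  0.1041] [ 1.7996e+02 -6.0000e-02 -1.0100e+00] F [-0.2 -0.3 -0.9] w 0.0208 g 44.9
spin 0.4 shift cm [ 1.53 -4.54  5.71]
```

View pics/a8.png

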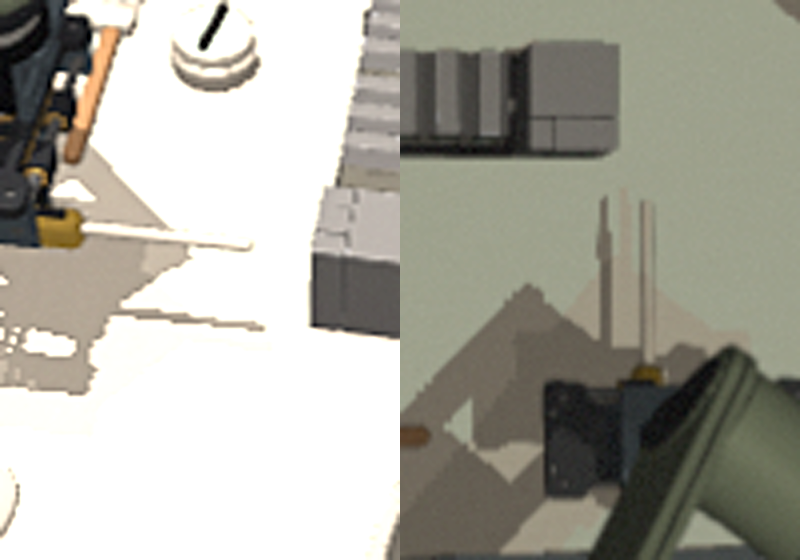

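The lighter is held by the handle with its nose pointing +x. The nose runs (80,228)→(250,244) in the scene crop and (649,362)→(648,200) in the top crop. I'll triangulate it.

```bash
cat > tri.py <<'E'
from h import *
def tri(s,t):
    A=[];B=[]
    (o1,d1),(o2,d2)=ray("scene",s),ray("top",t)
    k=np.linalg.lstsq(np.c_[d1,-d2],o2-o1,rcond=None)[0]
    p,q=o1+k[0]*d1,o2+k[1]*d2; return np.round((p+q)/2,4),np.round(1000*np.linalg.norm(p-q),1)
E
python3 - <<'E'
from tri import *
S=lambda u,v:(180+u/4-.4,180+v/4-.4); T=lambda u,v:(280+(u-400)/4-.4,140+v/4-.4)
print("tip",tri(S(250,244),T(648,200)),"base",tri(S(82,228),T(649,366)))
p=readout.observe()["position"]; print(p)
for n,f in(("scene",lambda q:(q-[180,180]+.4)*4),("top",lambda q:(q-[280,140]+.4)*4+[400,0])):
    print(n,f(proj(n,[p+[.162,-.003,-.002],p+[.045,-.001,-.002]])))
# block edge front-right corners compare
c,s=np.cos(-.024),np.sin(-.024)
W=lambda x,y,z:[.5854+c*x-s*y,-.0737+s*x+c*y,z]
print("blk scene",(proj("scene",[W(-.039,-.177,.085),W(-.039,-.177,0)])-[180,180]+.4)*4,"top",(proj("top",[W(-.039,-.177,.085),W(-.039,-.113,.085)])-[280,140]+.4)*4+[400,0])
E
```

```text
tip (array([ 0.5036, -0.2662,  0.1054]), np.float64(0.4)) base (array([ 0.3876, -0.2632,  0.1007]), np.float64(1.2))
[ 0.34362073 -0.2632571   0.10381417]
scene [[253.28742956 247.87105956]
 [ 82.14410469 228.17324339]]
top [[647.0447179  197.73142752]
 [650.4974514  363.65963183]]
blk scene [[310.14940041 251.28207379]
 [308.40101013 329.3274337 ]] top [[617.59085431 148.66258093]
 [528.6675699  148.90266726]]
```

Emit:
send_rows(
  translation=[
    [0,-2.4,0],
    [0,-2.4,2],
    [0,0,2],
    [0,0,2],
    [0,0,0],
    [0,0,0],
  ],
  spin=[0,0,0,0,0,0],
  claw=[-1,-1,-1,-1,-1,-1],
)

```text
time_s: 28.62
position: [0.3447, -0.2155, 0.0439]
tcp_rot: [180.0, -0.0, -1.0]
contact_force: [0.2, -0.6, 0.3]
width: 0.0208
grip_force: 44.9
```

```bash
python3 go.py .36 -.215 .044 -1.4; python3 - <<'E'
from h import *
a=grab('top');b=grab('scene')
m=np.zeros((560,800,3),np.uint8)
m[:,:400]=cv2.resize(b[180:320,180:280],(400,560),interpolation=cv2.INTER_CUBIC)
m[:,400:]=cv2.resize(a[140:280,280:380],(400,560),interpolation=cv2.INTER_CUBIC)
cv2.imwrite('pics/a9.png',cv2.convertScaleAbs(m,alpha=1.3))
E
```

```text
t 28.6 pose [ 0.3447 -0.2155  0.0439] [ 1.7998e+02 -5.0000e-02 -1.0500e+00] F [ 0.2 -0.6  0.3] w 0.0208 g 44.9
spin 0.4 shift cm [ 1.53 -0.09 -0.01]
```

View pics/a9.png

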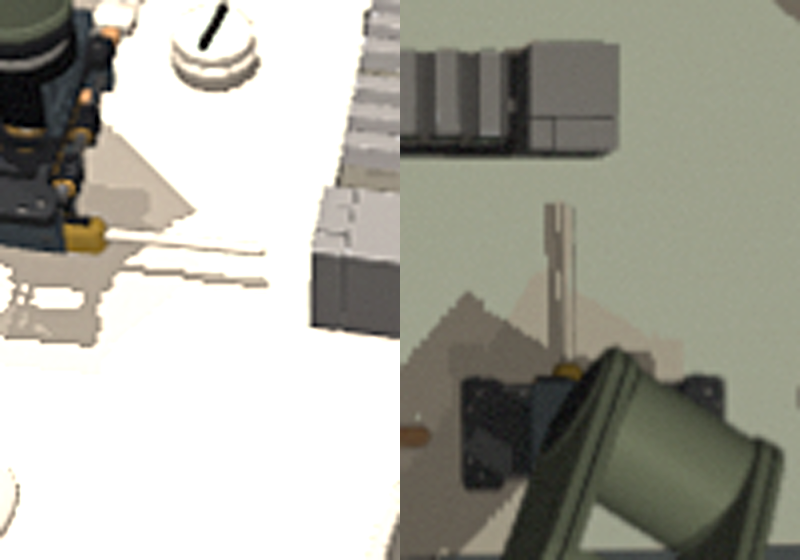

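The nose tip is now in front of the block, at scene crop (265,252) and top crop (568,204). Checking its offset from the recess.

```bash
python3 - <<'E'
from tri import *
S=lambda u,v:(180+u/4-.4,180+v/4-.4); T=lambda u,v:(280+(u-400)/4-.4,140+v/4-.4)
print("tip",tri(S(265,252),T(568,204)),"base",tri(S(104,236),T(568,362)))
c,s=np.cos(-.024),np.sin(-.024)
W=lambda x,y,z:[.5854+c*x-s*y,-.0737+s*x+c*y,z]
print("mouth",W(-.039,-.145,.045),(proj("top",[W(-.039,-.145,.045)])-[280,140]+.4)*4+[400,0])
# observed block: right/left top-front corners and scene corner, triangulated
print("corner FR", tri(S(312,252),T(618,150)), W(-.039,-.177,.085))
E
```

```text
tip (array([ 0.5059, -0.2189,  0.0434]), np.float64(1.3)) base (array([ 0.3887, -0.2156,  0.0393]), np.float64(0.6))
mouth [np.float64(0.542931565531253), np.float64(-0.21772233185785367), 0.045] [[564.72297008 152.85692955]]
corner FR (array([ 0.5423, -0.2499,  0.0844]), np.float64(2.2)) [np.float64(0.5421636392571296), np.float64(-0.24971311630021317), 0.085]
```

Emit:
send_rows(
  translation=[
    [0,-0.2,-0.1],
    [1.5,0,0],
    [1.5,0,0],
    [0.8,0,0],
    [0.4,0,0],
    [0,0,0],
  ],
  spin=[0,0,0,0,0,0],
  claw=[-1,-1,-1,-1,-1,-1],
)

```text
time_s: 29.48
position: [0.3863, -0.2135, 0.0442]
tcp_rot: [-180.0, 0.0, -1.0]
contact_force: [-0.4, 0.1, -1.8]
width: 0.0205
grip_force: 44.9
```

Emit:
send_rows(
  translation=[
    [0.3,0,0],
    [0.2,0,0],
    [0.2,0,0],
    [0,0,0],
  ],
  spin=[0,0,0,0],
  claw=[-1,-1,-1,-1],
)

```text
time_s: 29.98
position: [0.3934, -0.2138, 0.0445]
tcp_rot: [-180.0, -0.0, -1.0]
contact_force: [-0.0, -0.4, -0.5]
width: 0.0207
grip_force: 44.9
```

Emit:
send_rows(
  translation=[
    [0.2,0,0],
    [0.1,0,0],
    [0,0,0],
  ],
  spin=[0,0,0],
  claw=[-1,-1,-1],
)

```text
time_s: 30.35
position: [0.3957, -0.2136, 0.0442]
tcp_rot: [-180.0, 0.1, -1.0]
contact_force: [-2.0, 0.3, -1.0]
width: 0.0206
grip_force: 44.9
```

Emit:
send_rows(
  translation=[
    [0.2,0,0],
    [0,0,0],
  ],
  spin=[0,0],
  claw=[-1,-1],
)

```text
time_s: 30.6
position: [0.3977, -0.2136, 0.0442]
tcp_rot: [-180.0, 0.1, -1.0]
contact_force: [-3.2, 0.4, -1.4]
width: 0.0209
grip_force: 44.9
```

Emit:
send_rows(
  translation=[
    [0.2,0,0],
    [0.1,0,0],
    [0,0,0],
  ],
  spin=[0,0,0],
  claw=[-1,-1,-1],
)

```text
time_s: 30.98
position: [0.4001, -0.2135, 0.0441]
tcp_rot: [-179.9, 0.2, -1.0]
contact_force: [-5.9, -0.4, 0.4]
width: 0.0208
grip_force: 44.8
```

Emit:
send_rows(
  translation=[
    [0.05,0,0],
    [0,0,0],
    [0,0,0],
    [0,0,0],
    [0,0,0],
    [0,0,0],
    [0,0,0],
    [0,0,0],
    [0,0,0],
    [0,0,0],
    [0,0,0],
    [0,0,0],
    [0,0,0],
    [0,0,0],
    [0,0,0],
    [0,0,0],
    [0,0,0],
    [0,0,0],
  ],
  spin=[0,0,0,0,0,0,0,0,0,0,0,0,0,0,0,0,0,0],
  claw=[-1,-1,-1,-1,-1,-1,-1,-1,-1,-1,-1,-1,-1,-1,-1,-1,-1,-1],
)

```text
time_s: 33.22
position: [0.4001, -0.2134, 0.044]
tcp_rot: [-179.9, 0.2, -1.0]
contact_force: [-6.1, -0.4, -0.5]
width: 0.0207
grip_force: 44.8
```

Emit:
send_rows(
  translation=[
    [-1,0,0],
    [-3,0,0],
    [-3,0,0],
    [0,4,0],
    [0,4,0],
    [0,4,0],
    [4,0,0],
    [4,0,0],
    [0,0,1.5],
    [0,0,0.8],
    [0,0,0],
  ],
  spin=[0,0,0,0,0,0,0,0,0,0,0],
  claw=[-1,-1,-1,-1,-1,-1,-1,-1,-1,-1,-1],
)

```text
time_s: 34.6
position: [0.4083, -0.3334, 0.0205]
tcp_rot: [-179.9, 0.1, -1.0]
contact_force: [-0.7, 0.0, -1.2]
width: 0.0207
grip_force: 44.9
```

Emit:
send_rows(
  translation=[
    [0,0,0.2],
    [0,0,0.2],
    [0,0,0.2],
    [0,0,0],
  ],
  spin=[0,0,0,0],
  claw=[-1,-1,-1,-1],
)

```text
time_s: 35.1
position: [0.4096, -0.334, 0.0154]
tcp_rot: [-180.0, 0.0, -1.0]
contact_force: [0.4, 0.4, -0.9]
width: 0.0208
grip_force: 44.9
```

Emit:
send_rows(
  translation=[
    [0,0,0.1],
    [0,0,0.1],
    [0,0,0],
  ],
  spin=[0,0,0],
  claw=[-1,-1,-1],
)

```text
time_s: 35.48
position: [0.4098, -0.3342, 0.0144]
tcp_rot: [180.0, -0.0, -1.0]
contact_force: [-0.9, 1.4, 7.0]
width: 0.0208
grip_force: 45.1
```

Emit:
send_rows(
  translation=[
    [0,0,0],
    [0,0,0],
    [0,0,0],
    [0,0,0],
    [0,0,0],
    [0,0,-1],
    [0,0,-3],
    [0,0,-4],
    [0,0,-5],
    [-4,0,0],
    [-4,0,0],
    [0,0,0],
    [0,0,0],
  ],
  spin=[0,0,0,0,0,0,0,0,0,0,0,0,0],
  claw=[1,1,1,1,1,1,1,1,1,1,1,1,1],
)

```text
time_s: 37.1
position: [0.3304, -0.3332, 0.1441]
tcp_rot: [179.9, -0.1, -1.0]
contact_force: [0.1, 0.0, 0.4]
width: 0.0915
grip_force: 0.0
```

```bash
python3 - <<'E'
from h import *
a=grab('top');b=grab('scene')
m=np.zeros((600,800,3),np.uint8)
m[:]=0
m[:300]=cv2.resize(a[145:190,226:346],(800,300),interpolation=cv2.INTER_CUBIC)
m[300:,:400]=cv2.resize(b[165:255,230:350],(400,300),interpolation=cv2.INTER_CUBIC)
m[300:,400:]=cv2.resize(b[200:320,140:300],(400,300),interpolation=cv2.INTER_CUBIC)
cv2.imwrite('pics/b1.png',cv2.convertScaleAbs(m,alpha=1.3))
E
```

```text
(no output)
```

View pics/b1.png

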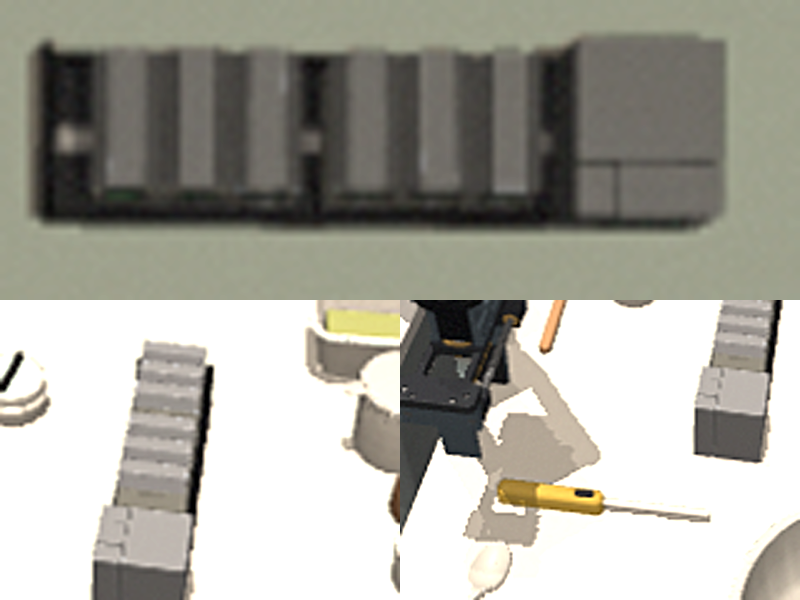

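Both loggers are seated in the row (columns 197 and 440). The lighter lies flat on the table at (500–710, 490–518), clear of the tray.

```bash
python3 -c "
from workcell import bot; print(bot.hand_in())"
```

```text
the job is handed in; nothing more can be done
None
```

I docked both returned loggers in the two outer gaps of the tray, held the read-out button fully in with the lighter nose for just over two seconds, laid the lighter back on the table clear of the tray, left the timer alone, and handed the job in (no verdict was returned).

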